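# Load a test coupon under the spring clip

### The arm

A 7-joint arm with a two-finger parallel gripper is mounted at the origin on the work surface. World frame = base frame: x ahead of the robot, y to its left, z up, the work surface at z = 0. Lengths are in m, angles in rad, forces in N, time in s.
With the tool pointing down it reaches from about 0.4 to 0.875 m from the base axis. Payload 19.3 kg.
Tool frame: the origin (TCP) lies midway between the tips of the shut fingers; the grasp point (between the pads) lies 19 mm behind it (bot.pinch_z is the distance from the TCP to the grasp point, in m); z points along the fingers, y is the direction in which the jaws open and shut (so a half turn about z gives the same grasp; the last joint's range is limited). The gripper opens to 85 mm and grips with 20 to 120 N. Pads are 22 mm wide; open, the fingers measure 114 mm over their backs; the gripper's body (76 mm by 85 mm) begins 54 mm behind the grasp point. The pads swing forward as they close: fully open they stand 13 mm farther back than shut.
Start: joints at [1.166, 0.521, -0.036, 1.599, 0.021, 1.021, -0.113], TCP at [0.205, -0.59, 0.231] pointing down, gripper open.
Joint ranges: [-2.91, 2.91], [-0.3, 2.13], [-1.5, 1.42], [0.17, 2.43], [-1.26, 4.41], [0.16, 1.93], [-2.52, 2.52]. Speed limits (rad/s): [1.89, 1.89, 2.39, 2.39, 3.01, 3.01, 3.01].

### API

Orientations are given as [roll, pitch, yaw] about the fixed x, y, z axes, in that order (R = Rz(yaw) Ry(pitch) Rx(roll)).
In Python, from workcell import bot gives the robot as it stands. The module is installed in compiled form; this text tells all that it offers.
- The arm moves only by the tool move_arm, never from a script. Its argument "moves" is text: rows parted by semicolons, each of 4 numbers parted by spaces: the shift along the tool's x, y, z in mm, then the turn about the tool's z in rad. In form: dx dy dz yaw; .... A call has exactly 10 rows; each row is the pose to reach, as a shift and turn from the pose commanded when the call began, along the tool's axes at that moment; what a row does not reach only later rows make up. A row lasts 1/12 s, in which the tool goes at most 41.7 mm and 7.16 degrees, less where a joint would pass 70% of its speed; a pose out of reach is approached as far as the arm can. A call with a gripper value outside its range is refused whole. "grip" is the opening, from 0 (shut) to 1 (fully open), set as the call begins (left out, the last holds). The fingers move at their own pace and stop on an object; "grip_force" is the grip in N (left out, the last holds). Time passes only in rows, so rows that repeat a pose let the fingers close, or fill a call up. It gives the time, the measured TCP pose, the force and the opening at its end, in the units of the state.
- bot.observe(): the state, without advancing time (a new reading comes with each control period).
- bot.grab_frame(name): name is "scene" or "top"; returns a dict with "frame" (384x512x3 uint8, red, green, blue), "z_map" (384x512 float32, m along the optical axis (not along the pixel's ray), 0 where there is no reading), "K" (3x3 intrinsics, pixels), "eye" and "attitude" of the camera in the world. Camera axes: x right, y up, looking along -z (the intrinsics and any distortion apply to the point x, -y, -z); pixel columns grow to the right and rows downward; lengths in m; the calibration is good to about 2 mm. A picture is of the moment at which its call begins.
- bot.job_done(): hands the job in, once; it reports no verdict.
Trained networks look in a picture, given as the dict that the camera call returned (one of the last four; its "shot" number tells which), for a name from the list of things; names that differ only in an ending like _2 or _b are one class to them, and where a whole thing is asked for, a point or a joint stands for the part that bears it (a point fixed in the world has none). Each returns a list of dicts, best first, with "conf" (0 to 1); they miss things now and then, are a little off and sometimes report something else, mostly with a low value. They report only what shows in the picture. A call takes as long as a camera call. They do not tell look-alikes from the thing itself.
- bot.search_frame(picture, label): "at" ([column, row] in pixels, amid what is visible of it).
- bot.pinpoint(picture, label): "at" ([column, row] in pixels: a listed point, or the origin of a listed thing).
The state is a dict: "clock": time; "qpos": joint angles; "qd": joint speeds; "joint_efforts": joint torques, N m; "position": TCP position; "tool_rot": TCP orientation; "force": force on the tool from outside, world axes, zero at the start; "moment": the same for the moment, N m; "grip_width": finger opening in m.
Only numpy, scipy, OpenCV 4.12 (cv2) and the standard library are available. Lean on these libraries where they do the work, as an engineer would, in place of code of your own. Each camera call takes 0.05 s, during which the arm holds its last target. There are 200 camera calls.

### The job

Load the aluminium test coupon that lies in the lane of the clip jig: with one fingertip hold the clip's long paddle down so that its jaw stands open, and with the other fingertip push the coupon along the lane, under the jaw, until it is fully home against the end stop. Keep the paddle down until the coupon is home, then let go so that the clip closes on top of the coupon, and move clear. Grasp and lift nothing, and leave the loose things around the jig where they are.

Things in the scene. Friction and masses are not known exactly. Their poses are not given: they have to be found in the camera images.
- jig: Dark steel clip jig fixed to the bench, 205 mm long (x) by 108 mm (y). Origin on the bench under the lane's centre line; +x is the push direction (away from the robot, yaw up to 0.4 rad), +y left, z up. Lane deck 12 mm above the bench, x -115 to 90 mm, open at the robot's end. Brass guide rails 6 mm above the deck, x -65 to 75 mm, inner faces at y = +-21.5 mm. All of it stays below 60 mm.
- stop (a point): Face of the brass end stop at deck level, on the lane's centre line, jig x = 75 mm; the stop is 14 mm high above the deck.
- shaft (a point): Middle of the clip's hinge shaft, an 8 mm steel rod along the lane at jig y = -34 mm, 30 mm above the bench, in brackets 11 mm wide (y) at jig x = -110, 22 and 72 mm that reach 36 mm above the bench. Right of it, under the paddle, the base is only 6 mm high.
- coupon: Flat bare aluminium test coupon, 80 (x) by 40 (y) by 10 mm thick, about 0.09 kg, loose on the deck between the rails, its length along the lane, short of the jaw. Origin at the centre of its underside: at the start between jig x = -32 and -6 mm, home against the stop at jig x = 35 mm (rear edge then at jig x = -5 mm).
- clip_pad (a point): The clip's paddle: steel plate 120 mm (x, along the lane) by 32 mm by 3 mm, right of the shaft, jig x -105 to 15 mm, with an 11 mm lip at its inner edge. Point: centre of its top face. At rest it slopes, outer edge highest, 31 mm above the bench. Pressed level it covers jig y -70 to -38 mm, top 17 mm above the bench: 5 mm above the deck, half the coupon's thickness. A finger can slide along it.
- clip_jaw (a point): The clip's jaw: 20 mm wide steel arm from the shaft across the lane, jig x 45 to 65 mm, with a foot 8 mm wide turned down at its end. Point: middle of the foot's underside, at rest at jig x = 55, y = 10 mm, 3 mm above the deck, where it blocks the coupon. With the paddle level it is about 18 mm above the deck and the coupon passes below.
- clip (a joint): Turn of the spring clip, rad: 0 shut at rest, grows as the paddle is pressed and the jaw rises; 0.38 paddle level, 0.46 hard stop (paddle 2 mm lower). The coupon passes above about 0.18. A spring shuts it; pressing the paddle level takes about 5 to 8 N at mid width. With the jaw resting on the coupon it reads about 0.165.
- spare: short bare aluminium offcut, 50 x 30 x 8 mm, lying on the bench left of the jig; bystander; origin centre of underside
- gauge: small upright steel pin with a head, 14 mm shank, 20 mm head, 40 mm high, standing left of the jig; bystander; origin centre of underside
- collar: dark steel shaft collar, 34 mm across, 14 mm high, on the bench right of the jig; bystander; origin centre of underside
- wrench: steel wrench, 160 mm long, lying on the bench to the right; bystander
- brush: bench brush, 170 mm long, lying on the bench to the left; bystander
- cup: grey plastic cup, 72 mm across, 85 mm high; bystander; origin centre of underside
- tin: plain aluminium can, 60 mm across, 70 mm high; bystander; origin centre of underside
Not all that is in view belongs to the job. There is more than one size of the jig; the one meant has the size given above. Leave any black look-alike of the coupon alone.

How it is judged:
On the way, in this order (a step that is already met when the one before it is completed fails the run):
1. a fingertip holds the paddle down and the jaw open while the coupon is still short of the jaw (value of joint clip above 0.17 rad and contact force between the fingers and clip above 0.5 N and x of coupon in the frame of jig below 0.01 m), for 0.1 s.
2. the coupon is home against the stop, the paddle still held down (value of joint clip above 0.17 rad and contact force between the fingers and clip above 0.5 N and x of coupon in the frame of jig above 0.032 m), for 0.1 s.
At the end, for the whole second after the job is handed in: The coupon lies flat on the deck within 3 mm of the end stop, square in the lane (4 mm, 0.08 rad), at rest, with the clip let go and its jaw pressing on the coupon (over 0.8 N) (x of coupon in the frame of jig above 0.032 m and y of coupon in the frame of jig between -0.004 and 0.004 m and angle between the x axis of coupon and the x axis of jig, either way round below 0.08 rad and z of coupon in the frame of jig below 0.0145 m and angle between coupon's own z axis and vertical below 0.06 rad and value of joint clip between 0.1 and 0.22 rad and contact force between clip and coupon above 0.8 N and linear speed of coupon below 0.01 m/s); the robot touches nothing.
It fails at once if the coupon is lifted more than 8 mm off the deck or tipped (z of coupon in the frame of jig above 0.02 m or angle between coupon's own z axis and vertical above 0.25 rad).
It fails at once if a bystander is moved more than 20 mm (distance of any of spare, gauge, collar, wrench, brush, cup, tin from where it was at the start of the episode above 0.02 m).
It also fails if it takes over 38 s, if anything falls off the work surface, if the arm or the gripper's body presses on something with over 40 N, if the wrist force passes 120 N, or if a joint passes its speed limit or range.

## Working session

There is one attempt and no reset: what is moved stays moved. The work goes in short steps, Python scripts to look and compute and a tool call to move; the robot and the scene stay as the last step left them, time stands still between calls to the robot, and variables do not carry over. Pictures are saved under pics/ and viewed, about 8 in all and at most 12, crops included, and the job is handed in when it is done.

Besides the shell and the picture viewer there is one more tool, called after "Call:" as a command line: name --argument value ..., lists and objects as JSON in quotes. move_arm: Moves the arm, as the interface text tells. Its arguments: {"type":"object","properties":{"moves":{"type":"string"},"grip":{"type":"number"},"grip_force":{"type":"number"}},"required":["moves"]}

```bash
mkdir -p pics; cat > h.py <<'E'
import numpy as np, cv2
from workcell import bot
def world(p,uv,z=None):
    K=np.array(p["K"]);R=np.array(p["attitude"]);e=np.array(p["eye"])
    u,v=uv
    d=R@np.array([(u-K[0,2])/K[0,0],-(v-K[1,2])/K[1,1],-1.])
    if z is not None: return e+d*(z-e[2])/d[2]
    zz=p["z_map"][int(round(v)),int(round(u))]
    return e+d*zz
E
python3 - <<'E'
from h import *
print(bot.observe())
for n in("scene","top"):
    p=bot.grab_frame(n); print(p.keys(),p["K"],p["eye"],p["attitude"])
    cv2.imwrite(f"pics/{n}0.png",cv2.resize(p["frame"][:,:,::-1],(800,600)))
    for l in("jig","stop","shaft","coupon","clip_pad","clip_jaw","spare","gauge","collar","wrench","brush","cup","tin"):
        for r in bot.pinpoint(p,l)[:3]: print(n,l,np.round(r["at"],1),round(r["conf"],2),np.round(world(p,r["at"]),3))
E
```

```text
{'clock': 0.0, 'qpos': array([ 1.16579185,  0.52201085, -0.03631865,  1.59998499,  0.02120137,
        1.02109886, -0.11280144]), 'qd': array([-0.00242998,  0.00132619,  0.00058931,  0.0003518 ,  0.00017452,
       -0.00100056,  0.00088245]), 'joint_efforts': array([ 1.69844916e-04, -9.27121282e+01,  1.97998367e+00, -3.69939888e+01,
        1.77607290e-02,  8.14554660e-03, -3.22447204e-05]), 'position': array([ 0.20521841, -0.59000115,  0.23073604]), 'tool_rot': array([-3.14047885e+00,  8.48392143e-05,  3.34785820e-01]), 'force': array([-0.50282144,  0.40582529,  0.65421914]), 'moment': array([-0.02808897,  0.04060811, -0.00364847]), 'grip_width': 0.08520679699913529}
dict_keys(['frame', 'z_map', 'K', 'eye', 'attitude', 'shot']) [[432.16465221   0.         254.05656039]
 [  0.         432.16465221 191.63256023]
 [  0.           0.           1.        ]] [0.88809718 0.65311982 0.90710785] [0.74057161 0.01546446 2.63134761]
scene jig [323.2 212.9] 0.88 [-2.031 -2.266 -2.012]
scene jig [273.5 302.5] 0.82 [-1.679 -1.914 -1.66 ]
scene jig [234.7 221.1] 0.57 [-2.12  -2.355 -2.101]
scene st
[... 1928 characters left out ...]
91]
top clip_pad [221.6 275. ] 0.66 [2.308 1.93  3.238]
top clip_pad [264.1 196.8] 0.65 [2.365 1.987 3.295]
top clip_jaw [215.8 242.7] 0.93 [2.321 1.943 3.251]
top clip_jaw [243.2 162.6] 0.73 [2.404 2.026 3.334]
top clip_jaw [160.6 154. ] 0.73 [2.348 1.97  3.278]
top spare [219.5 172.2] 0.68 [2.38  2.002 3.31 ]
top gauge [218.8 193.8] 0.43 [2.331 1.953 3.261]
top collar [243.2 190.6] 0.74 [2.365 1.987 3.295]
top collar [287.  174.6] 0.59 [2.435 2.057 3.365]
top wrench [376.7 219.5] 0.8 [2.439 2.061 3.369]
top brush [122.9 225.6] 0.63 [2.296 1.918 3.226]
top cup [379.6 149.8] 0.63 [2.348 1.97  3.278]
top tin [119.6 138.6] 0.97 [2.279 1.901 3.209]
top tin [257.5 187.1] 0.31 [2.356 1.978 3.286]
```

```bash
python3 - <<'E'
s=open('h.py').read().replace('R=np.array(p["attitude"])','R=Rotation.from_euler("xyz",p["attitude"]).as_matrix()').replace('import numpy','from scipy.spatial.transform import Rotation\nimport numpy',1)
open('h.py','w').write(s)
E
python3 - <<'E'
from h import *
for n in("scene","top"):
    p=bot.grab_frame(n)
    if n=="top": cv2.imwrite("pics/topcrop.png",cv2.resize(p["frame"][120:300,100:340,::-1],(800,600),interpolation=cv2.INTER_CUBIC))
    for l in("jig","stop","shaft","coupon","clip_pad","clip_jaw","spare","gauge","collar","wrench","cup","tin"):
        for r in bot.pinpoint(p,l)[:3]: print(n,l,np.round(r["at"],1),round(r["conf"],2),np.round(world(p,r["at"]),3))
E
```

```text
scene jig [271.2 301.5] 0.93 [0.631 0.246 0.009]
scene jig [234.7 222.7] 0.83 [0.602 0.01  0.021]
scene jig [323.5 212.8] 0.69 [0.377 0.092 0.012]
scene stop [252.9 314.3] 0.93 [0.685 0.258 0.02 ]
scene stop [308.1 214.7] 0.78 [0.415 0.075 0.009]
scene stop [208.5 229.4] 0.71 [ 0.671 -0.003  0.023]
scene shaft [237.5 203.3] 0.66 [ 0.565 -0.044  0.024]
scene shaft [331.1 201.6] 0.66 [0.342 0.076 0.021]
scene shaft [267.4 288.7] 0.62 [0.624 0.216 0.014]
scene coupon [252.  168.9] 0.82 [ 0.459 -0.155  0.007]
scene coupon [270.7 376.6] 0.47 [0.729 0.407 0.07 ]
scene clip_pad [243.  197.3] 0.89 [ 0.543 -0.053  0.027]
scene clip_pad [337.7 197.5] 0.87 [0.317 0.073 0.021]
scene clip_pad [274.  278.8] 0.77 [0.598 0.203 0.018]
scene clip_jaw [315.2 215.8] 0.94 [0.4   0.087 0.008]
scene clip_jaw [259.4 314.2] 0.76 [0.672 0.263 0.016]
scene clip_jaw [145.7 151.5] 0.72 [ 0.71  -0.369  0.023]
scene spare [237.2 251.1] 0.46 [0.634 0.085 0.009]
scene gauge [265.5 242.5] 0.47 [ 0.556  0.091 -0.002]
scene collar [213.1 198.3] 0.66 [ 0.612 -0.101  0.014]
scene wrench [208.4 129.8] 0.78 [ 0.494 -0.385 
[... 616 characters left out ...]
1.6 158.1] 0.58 [ 0.663 -0.013  0.011]
top clip_pad [174.9 179.1] 0.89 [0.594 0.212 0.012]
top clip_pad [220.7 271.5] 0.68 [0.328 0.068 0.018]
top clip_pad [262.6 197.4] 0.62 [ 0.543 -0.048  0.029]
top clip_jaw [244.6 165.4] 0.91 [0.637 0.007 0.027]
top clip_jaw [219.4 240.7] 0.56 [0.416 0.075 0.011]
top spare [219.2 168.7] 0.75 [0.629 0.082 0.01 ]
top gauge [219.6 194.5] 0.55 [0.548 0.077 0.032]
top collar [286.6 178.3] 0.59 [ 0.606 -0.119  0.   ]
top collar [243.1 191. ] 0.49 [0.562 0.01  0.02 ]
top wrench [379. 218.] 0.87 [ 0.493 -0.392  0.007]
top wrench [123.6 224.3] 0.68 [0.456 0.354 0.019]
top cup [380.5 149.4] 0.74 [ 0.679 -0.375  0.09 ]
top tin [116.1 138.1] 0.96 [0.699 0.377 0.069]
```

View pics/scene0.png

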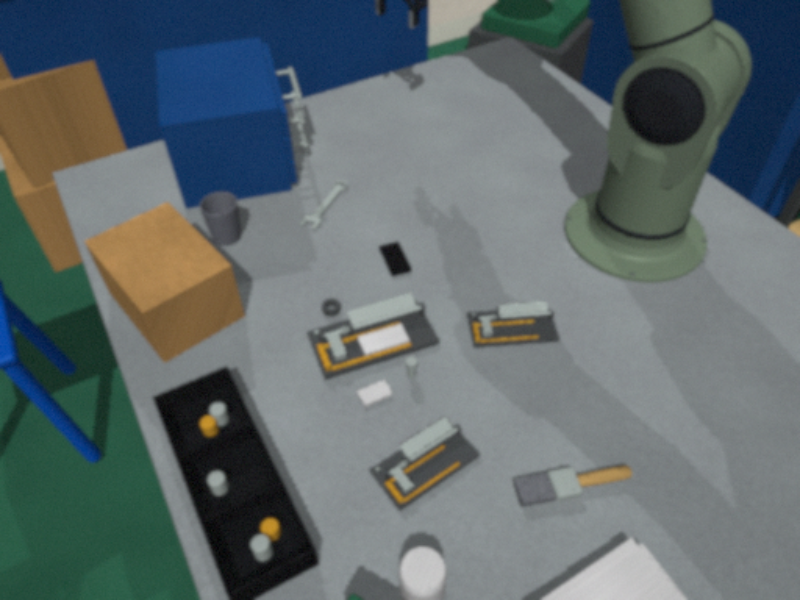

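View pics/topcrop.png

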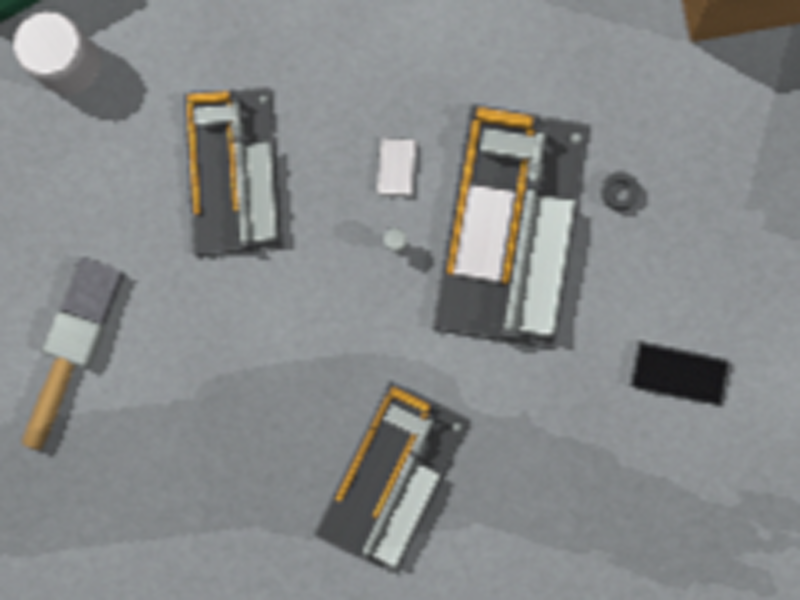

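The scene shows three jigs. The large one holds the white coupon, at scene (375,335)/800 and in the top crop around (490,230), which is top px (246,189). Two smaller empty jigs sit at top px (163,171) and (215,252). Coupon look-alikes are the black plate at top px (302,229) and the short spare at (219,170), so the big jig is the target. Next I'll fit its pose.

```bash
cat > fit.py <<'E'
from h import *
def seg(n,k=4):
    ps=[bot.grab_frame(n) for _ in range(k)]
    p=ps[-1]; p["frame"]=np.mean([q["frame"] for q in ps],0).astype(np.uint8); return p
def near(p,mask,z,c=(0.585,-0.015),r=0.14):
    v,u=np.nonzero(mask); 
    W=np.array([world(p,(a,b),z) for a,b in zip(u,v)])
    return W[np.hypot(W[:,0]-c[0],W[:,1]-c[1])<r][:,:2]
def rect(W):
    r=cv2.minAreaRect((W*1000).astype(np.float32)); return r,cv2.boxPoints(r)
E
python3 - <<'E'
from fit import *
for n in("top","scene"):
    p=seg(n); h=cv2.cvtColor(p["frame"],cv2.COLOR_RGB2HSV)
    wh=(h[...,1]<40)&(h[...,2]>195); og=(h[...,1]>130)&(h[...,0]<30)&(h[...,2]>110)
    W=near(p,wh,0.022,(0.56,0.0),0.07); O=near(p,og,0.018)
    for nm,A in(("coupon",W),("orange",O)):
        r,b=rect(A); print(n,nm,len(A),r,A.mean(0).round(4),'\n',b.round(0).tolist())
    # rails split about coupon axis, paddle
    pc=(h[...,0]>30)&(h[...,0]<95)&(h[...,1]<50)&(h[...,2]>165)
    P=near(p,pc,0.025,(0.55,-0.05),0.075); r,b=rect(P);print(n,"paddle",len(P),r,b.round(0).tolist())
    np.savez(n+".npz",W=W,O=O,P=P)
    v,u=np.nonzero(wh);print([np.round(world(p,(246,188)),4) if n=="top" else np.round(world(p,(246,216)),4)])
    x0,y0=(225,145) if n=="top" else (190,185)
    c=p["frame"][y0:y0+80,x0:x0+100,::-1].copy()
    cv2.imwrite(f"pics/crop_{n}.png",cv2.resize(c,(800,600),interpolation=cv2.INTER_CUBIC))
E
```

```text
top coupon 557 ((552.7380981445312, -19.586139678955078), (91.34395599365234, 97.71991729736328), 81.15833282470703) [ 0.5601 -0.019 ] 
 [[497.0, -57.0], [594.0, -72.0], [608.0, 18.0], [511.0, 33.0]]
top orange 240 ((602.0989379882812, -1.3136024475097656), (55.866981506347656, 150.14747619628906), 81.65074920654297) [ 0.613  -0.0008] 
 [[524.0, -18.0], [672.0, -40.0], [680.0, 15.0], [532.0, 37.0]]
top paddle 429 ((549.0057983398438, -45.57808303833008), (40.013004302978516, 136.2215118408203), 81.85943603515625) [[479.0, -56.0], [614.0, -75.0], [619.0, -35.0], [484.0, -16.0]]
[array([0.5706, 0.0012, 0.0223])]
scene coupon 286 ((569.6290893554688, 4.615638732910156), (36.68075942993164, 72.27747344970703), 83.27589416503906) [0.5706 0.0052] 
 [[532.0, -9.0], [603.0, -18.0], [608.0, 19.0], [536.0, 27.0]]
scene orange 263 ((604.195556640625, 1.0258140563964844), (60.30113220214844, 149.55470275878906), 80.03243255615234) [0.6316 0.0059] 
 [[525.0, -16.0], [673.0, -42.0], [683.0, 18.0], [536.0, 44.0]]
scene paddle 467 ((544.9749755859375, -22.99451446533203), (96.68534851074219, 117.20618438720703), 79.55233001708984) [[479.0, -60.0], [594.0, -81.0], [611.0, 14.0], [496.0, 35.0]]
[array([0.5645, 0.0031, 0.0185])]
```

View pics/crop_top.png

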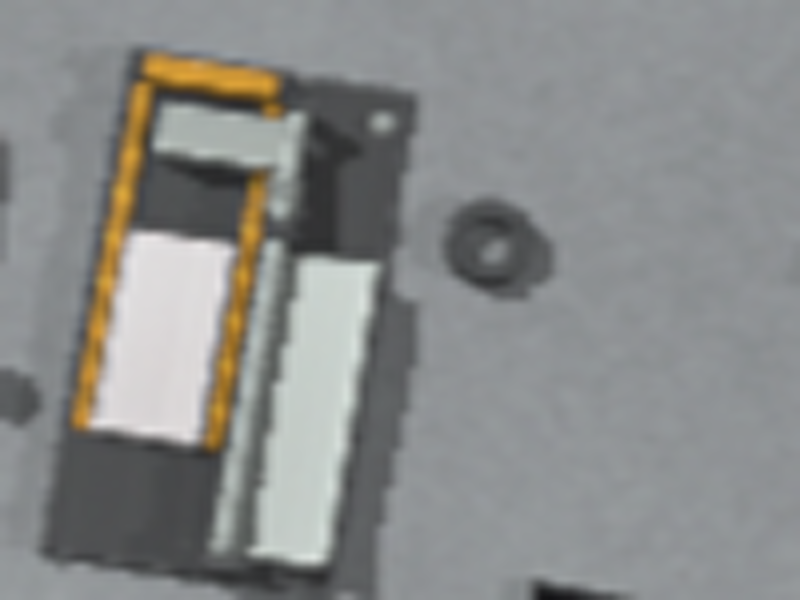

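```bash
python3 - <<'E'
from fit import *
p=bot.grab_frame("top")
w=lambda x,y,z: world(p,(225+x/8-.5+.0,145+y/7.5-.5),z)[:2]
C=[w(x,y,.022) for x,y in((130,232),(235,243),(200,443),(92,430))]
print("coupon",np.round(C,4).tolist(),np.mean(C,0))
for i in range(4): print(np.round(np.linalg.norm(C[i]-C[(i+1)%4]),4))
f=(C[0]+C[1]-C[2]-C[3])/2; yaw=np.arctan2(f[1],f[0]); print("yaw coupon",yaw)
O={"railL in":[w(152,85,.018),w(92,428,.018)],"railR in":[w(262,105,.018),w(206,445,.018)],"base L":[w(135,50,.012),w(42,552,.012)],"pad outer":[w(380,262,.031),w(327,566,.031)],
"stoptop":[w(278,97,.026),w(145,80,.026)],"padfront":[w(380,262,.031),w(300,253,.02)],"padrear":[w(327,566,.031),w(248,555,.02)]}
for k,(a,b) in O.items(): print(k,a.round(4),b.round(4),np.arctan2(*(a-b)[::-1]).round(4))
E
```

```text
coupon [[0.6078, 0.0176], [0.6043, -0.0211], [0.525, -0.01], [0.5292, 0.0295]] [0.56655028 0.00396421]
0.0389
0.0801
0.0397
0.0795
yaw coupon -0.14446198199471758
railL in [0.6679 0.011 ] [0.5305 0.0296] -0.1345
railR in [ 0.6608 -0.03  ] [ 0.5247 -0.0123] -0.1299
base L [0.6834 0.0178] [0.4821 0.0467] -0.1428
pad outer [ 0.5963 -0.0741] [ 0.4774 -0.0568] -0.1443
stoptop [ 0.6623 -0.0357] [0.668  0.0135] -1.6861
padfront [ 0.5963 -0.0741] [ 0.6012 -0.0452] -1.7378
padrear [ 0.4774 -0.0568] [ 0.4819 -0.0285] -1.7302
```

View pics/crop_scene.png

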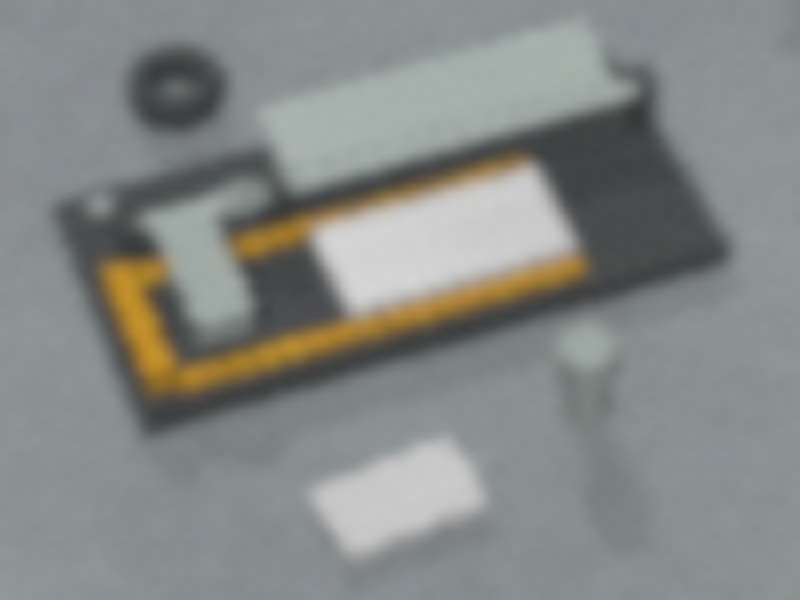

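Call:
move_arm --moves "24 -22 0 0.03; 50 -47 0 0.06; 77 -73 0 0.1; 104 -98 0 0.14; 131 -124 0 0.18; 158 -149 0 0.22; 185 -175 0 0.26; 212 -200 0 0.3; 239 -225 0 0.34; 266 -251 0 0.38" --grip 0.465

```text
clock: 3.98
position: [0.3747, -0.2643, 0.2316]
tool_rot: [3.141, -0.001, -0.047]
force: [1.4, -0.9, -0.7]
grip_width: 0.0396
```

Call:
move_arm --moves "14 -30 8 0.01; 28 -60 20 0.02; 42 -90 33 0.035; 56 -120 46 0.05; 70 -150 59 0.06; 84 -180 72 0.07; 98 -210 85 0.08; 111 -238 98 0.09; 119.6 -256.6 110 0.095; 119.6 -256.6 110 0.095"

```text
clock: 4.82
position: [0.506, -0.0103, 0.1194]
tool_rot: [-3.14, 0.002, -0.135]
force: [-1.6, 0.8, -0.7]
grip_width: 0.04
```

```bash
python3 - <<'E'
from fit import *
o=bot.observe();print(o["clock"],o["position"],o["tool_rot"],o["force"],o["grip_width"])
a=bot.grab_frame("scene");b=bot.grab_frame("top")
A=cv2.resize(a["frame"][165:285,170:330,::-1],(800,600),interpolation=cv2.INTER_CUBIC)
cv2.imwrite("pics/s2.png",A)
# points near tool: tips
v,u=np.mgrid[165:285,170:330]
P=np.array([world(a,(x,y)) for x,y in zip(u.ravel(),v.ravel())])
q=P-np.array(o["position"]);y=-0.14;c,s=np.cos(y),np.sin(y)
L=np.c_[q[:,0]*c+q[:,1]*s,-q[:,0]*s+q[:,1]*c,P[:,2]]
m=(abs(L[:,0])<.02)&(abs(L[:,1])<.06)&(L[:,2]>.06)&(L[:,2]<.19)
for y0 in np.arange(-.05,.05,.006):
    k=m&(abs(L[:,1]-y0)<.003)
    if k.sum(): print(round(y0,3),k.sum(),np.percentile(L[k,2],[0,5,50]).round(4))
E
```

```text
4.8167 [ 0.50603163 -0.01033358  0.11939141] [-3.14002941e+00  1.50129925e-03 -1.35486927e-01] [-1.56374184  0.8480435  -0.6737471 ] 0.03997467779720067
-0.026 9 [0.1178 0.1182 0.1324]
-0.02 40 [0.1199 0.1247 0.135 ]
0.016 1 [0.1892 0.1892 0.1892]
0.022 20 [0.1288 0.129  0.1452]
0.028 50 [0.1201 0.1251 0.1667]
0.034 29 [0.1299 0.1311 0.1428]
0.04 2 [0.1721 0.1725 0.1765]
0.046 11 [0.1686 0.1704 0.1768]
```

View pics/s2.png

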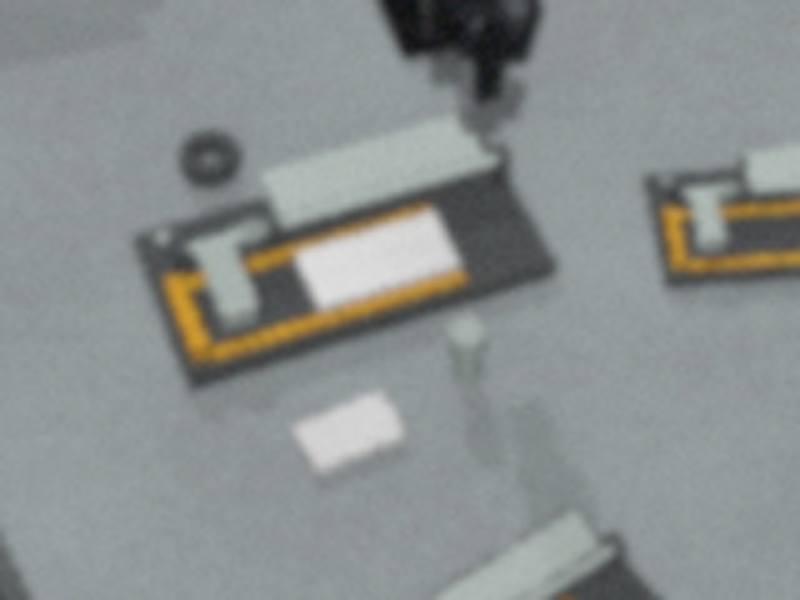

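```bash
python3 - <<'E'
from fit import *
o=bot.observe();print(o["clock"],o["position"],o["tool_rot"],o["force"])
E
```

```text
4.9167 [ 0.50505547 -0.01438366  0.12090762] [ 3.14141185e+00  9.34478660e-04 -1.38706593e-01] [ 0.29293709 -0.29642737  0.777635  ]
```

Call:
move_arm --moves "0 0 12 0; 0 0 25 0; 0 0 38 0; 0 0 50 0; 0 0 62 0; 0 0 72 0; 0 0 80 0; 0 0 84 0; 0 0 85 0; 0 0 85 0"

```text
clock: 5.75
position: [0.5052, -0.0151, 0.0364]
tool_rot: [3.142, -0.0, -0.14]
force: [1.3, 1.3, -0.1]
grip_width: 0.0397
```

```bash
python3 - <<'E'
from fit import *
a=bot.grab_frame("scene");b=bot.grab_frame("top")
A=cv2.resize(a["frame"][185:245,190:270,::-1],(800,600),interpolation=cv2.INTER_CUBIC)
cv2.imwrite("pics/s3.png",A)
o=bot.observe();print(o["clock"],o["position"],o["tool_rot"],o["force"])
E
```

```text
5.85 [ 0.50544694 -0.0149599   0.0367552 ] [-3.14149567e+00 -6.27832300e-04 -1.40274392e-01] [ 0.46842185 -0.19109541  0.2387555 ]
```

View pics/s3.png

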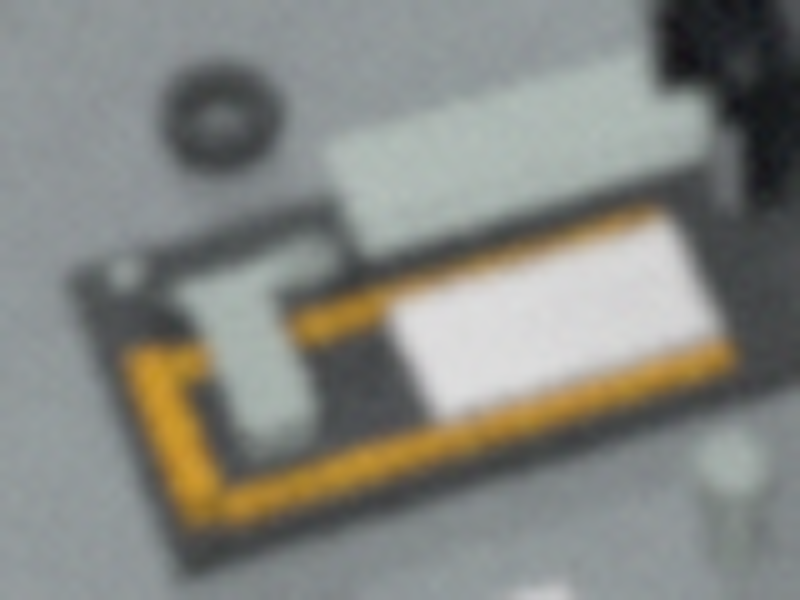

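The paddle finger stands over the paddle's rear at about (690,80), and the push finger is behind the coupon at about (765,190). I'll press down in steps.

Call:
move_arm --moves "0 0 3 0; 0 0 6 0; 0 0 9 0; 0 0 11 0; 0 0 13 0; 0 0 14 0; 0 0 15 0; 0 0 16 0; 0 0 16 0; 0 0 16 0"

```text
clock: 6.68
position: [0.5053, -0.0145, 0.0204]
tool_rot: [-3.141, -0.0, -0.14]
force: [-1.3, 2.8, 6.4]
grip_width: 0.0394
```

```bash
cat > jaw.py <<'E'
from fit import *
a=seg("scene",3);b=bot.grab_frame("top")
A=a["frame"][185:245,190:270,::-1]
B=b["frame"][140:200,225:305,::-1]
import sys
cv2.imwrite(f"pics/{sys.argv[1]}.png",np.vstack([cv2.resize(x,(400,300),interpolation=cv2.INTER_CUBIC) for x in(A,B)]))
F=[]
for i in range(3):
    bot.grab_frame("top"); F.append(bot.observe()["force"])
o=bot.observe();print(o["clock"],o["position"],o["tool_rot"],np.mean(F,0))
# jaw height: max z over jaw region in jig frame
for n,p in(("scene",a),("top",b)):
    v,u=np.mgrid[140:240,180:290]
    P=np.array([world(p,(x,y)) for x,y in zip(u.ravel(),v.ravel())])
    q=P-[.592,.0005,0];y=-.14;c,s=np.cos(y),np.sin(y)
    L=np.c_[q[:,0]*c+q[:,1]*s,-q[:,0]*s+q[:,1]*c,P[:,2]]
    m=(abs(L[:,0]-.055)<.007)
    for y0 in(-.02,-.01,0.,.008): 
        k=m&(abs(L[:,1]-y0)<.004); print(n,y0,k.sum(),np.percentile(L[k,2],[20,50,80]).round(4))
E
python3 jaw.py j1
```

```text
7.0333 [ 0.50522966 -0.01453617  0.02046974] [-3.14122506e+00 -1.08516179e-04 -1.39987123e-01] [-1.11451933  2.68216781  6.38037242]
scene -0.02 14 [0.0337 0.0347 0.036 ]
scene -0.01 11 [0.0344 0.0349 0.0354]
scene 0.0 15 [0.0352 0.0358 0.0367]
scene 0.008 19 [0.0128 0.0337 0.036 ]
top -0.02 14 [0.0323 0.0339 0.0356]
top -0.01 13 [0.0309 0.0343 0.0359]
top 0.0 12 [0.0328 0.0342 0.0365]
top 0.008 13 [0.0334 0.036  0.0377]
```

View pics/j1.png

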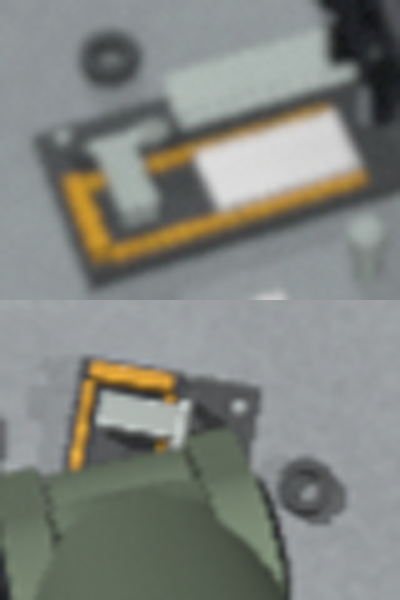

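Call:
move_arm --moves "0 0 1 0; 0 0 2 0; 0 0 3 0; 0 0 3 0; 0 0 3 0; 0 0 3 0; 0 0 3 0; 0 0 3 0; 0 0 3 0; 0 0 3 0"

```text
clock: 7.87
position: [0.5054, -0.0136, 0.0177]
tool_rot: [-3.14, -0.0, -0.139]
force: [-3.5, 8.7, 11.5]
grip_width: 0.0393
```

```bash
python3 jaw.py j2
```

```text
8.2167 [ 0.50540653 -0.01362988  0.01769859] [-3.14030853e+00 -4.09645883e-04 -1.39233139e-01] [-3.32906364  8.31145145 11.20594742]
scene -0.02 11 [0.0339 0.0363 0.037 ]
scene -0.01 11 [0.0365 0.0378 0.0386]
scene 0.0 11 [0.04   0.0407 0.0413]
scene 0.008 28 [0.012 0.034 0.042]
top -0.02 14 [0.0333 0.0354 0.0369]
top -0.01 14 [0.034  0.0389 0.0409]
top 0.0 14 [0.0387 0.0406 0.0429]
top 0.008 14 [0.0394 0.0415 0.0446]
```

View pics/j2.png

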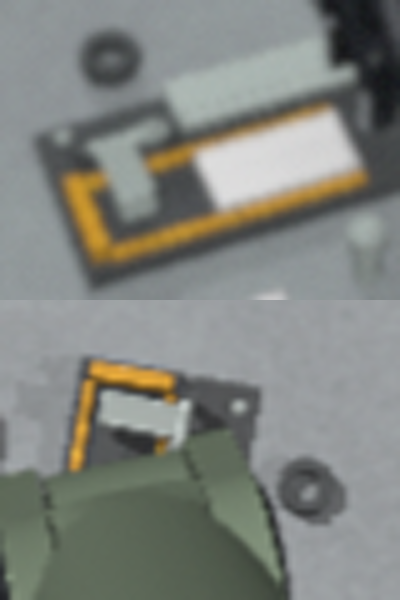

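Call:
move_arm --moves "0 0 1 0; 0 0 2 0; 0 0 2.5 0; 0 0 2.5 0; 0 0 2.5 0; 0 0 2.5 0; 0 0 2.5 0; 0 0 2.5 0; 0 0 2.5 0; 0 0 2.5 0"

```text
clock: 9.05
position: [0.5056, -0.0126, 0.0156]
tool_rot: [-3.139, -0.001, -0.138]
force: [-5.5, 14.0, 22.8]
grip_width: 0.0398
```

```bash
python3 jaw.py j3
```

```text
9.4 [ 0.50556135 -0.01259686  0.0155658 ] [-3.13929874e+00 -7.22138335e-04 -1.38297957e-01] [-5.87791491 14.49830154 21.57491766]
scene -0.02 12 [0.0188 0.0373 0.039 ]
scene -0.01 13 [0.0397 0.0417 0.0425]
scene 0.0 16 [0.011  0.0283 0.0463]
scene 0.008 37 [0.0119 0.0368 0.0473]
top -0.02 13 [0.0343 0.0372 0.0385]
top -0.01 15 [0.0394 0.0409 0.0427]
top 0.0 18 [0.0121 0.0433 0.0454]
top 0.008 14 [0.0438 0.0484 0.0494]
```

Call:
move_arm --moves "0 -1 0 0; 0 -2 -1 0; 0 -2.5 -1.5 0; 0 -2.5 -1.5 0; 0 -2.5 -1.5 0; 0 -2.5 -1.5 0; 0 -2.5 -1.5 0; 0 -2.5 -1.5 0; 0 -2.5 -1.5 0; 0 -2.5 -1.5 0"

```text
clock: 10.23
position: [0.5055, -0.0124, 0.0166]
tool_rot: [3.142, -0.0, -0.14]
force: [-2.9, 0.7, 9.3]
grip_width: 0.0396
```

```bash
python3 jaw.py j4
```

```text
10.5833 [ 0.50551614 -0.01242752  0.01656213] [ 3.14156609e+00 -2.92708645e-05 -1.40316521e-01] [-2.62501387  0.53236028  9.13810245]
scene -0.02 11 [0.0347 0.038  0.0391]
scene -0.01 12 [0.0371 0.0398 0.0406]
scene 0.0 15 [0.0351 0.043  0.0447]
scene 0.008 31 [0.0116 0.0353 0.0455]
top -0.02 13 [0.0347 0.0367 0.0378]
top -0.01 16 [0.0368 0.0399 0.0409]
top 0.0 15 [0.0396 0.0437 0.0459]
top 0.008 14 [0.0394 0.0437 0.0483]
```

Call:
move_arm --moves "2 0 0 0; 5 0 0 0; 8 0 0 0; 12 0 0 0; 16 0 0 0; 20 0 0 0; 24 0 0 0; 27 0 0 0; 30 0 0 0; 30 0 0 0"

```text
clock: 11.42
position: [0.5348, -0.0166, 0.0164]
tool_rot: [3.141, 0.001, -0.14]
force: [-4.9, 0.7, 8.4]
grip_width: 0.0394
```

```bash
python3 jaw.py j5
```

```text
11.7667 [ 0.53478928 -0.01667089  0.01644381] [ 3.14134521e+00  8.23671995e-04 -1.40344296e-01] [-4.21615663  0.33447873  8.82513638]
scene -0.02 13 [0.0227 0.0372 0.0386]
scene -0.01 10 [0.0337 0.0416 0.0426]
scene 0.0 16 [0.0108 0.042  0.045 ]
scene 0.008 27 [0.0111 0.0398 0.0475]Traceback (most recent call last):
  File "jaw.py", line 19, in <module>
    k=m&(abs(L[:,1]-y0)<.004); print(n,y0,k.sum(),np.percentile(L[k,2],[20,50,80]).round(4))
                                                  ~~~~~~~~~~~~~^^^^^^^^^^^^^^^^^^^
    return _quantile_unchecked(
        a, q, axis, out, overwrite_input, method, keepdims, weights)
    return _ureduce(a,
                    func=_quantile_ureduce_func,
    ...<5 lines>...
                    overwrite_input=overwrite_input,
                    method=method)
    r = func(a, **kwargs)
    result = _quantile(arr,
                       quantiles=q,
    ...<2 lines>...
                       out=out,
                       weights=wgt)
    slices_having_nans = np.isnan(arr[-1, ...])
                                  ~~~^^^^^^^^^
IndexError: index -1 is out of bounds for axis 0 with size 0
```

View pics/j5.png

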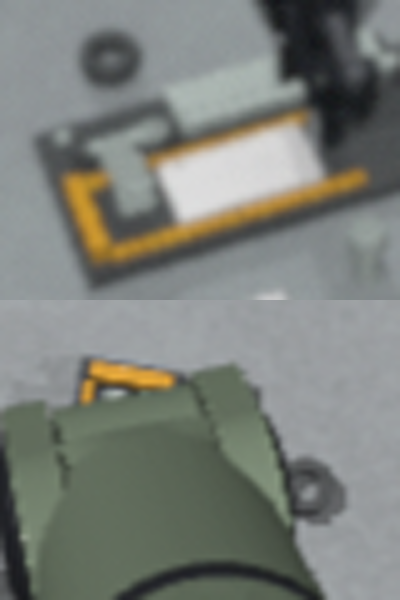

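The coupon has moved forward cleanly, its front edge now at about (165,190), with the jaw raised. Continuing.

Call:
move_arm --moves "3 0 0 0; 7 0 0 0; 11 0 0 0; 15 0 0 0; 19 0 0 0; 23 0 0 0; 26 0 0 0; 29 0 0 0; 31 0 0 0; 32 0 0 0"

```text
clock: 12.6
position: [0.5661, -0.021, 0.0164]
tool_rot: [3.141, 0.002, -0.14]
force: [-8.4, 1.7, 10.6]
grip_width: 0.0397
```

Call:
move_arm --moves "1 0 0 0; 2 0 0 0; 3 0 0 0; 4 0 0 0; 5 0 0 0; 5.5 0 0 0; 6 0 0 0; 6 0 0 0; 6 0 0 0; 6 0 0 0"

```text
clock: 13.43
position: [0.5719, -0.0218, 0.0164]
tool_rot: [3.141, 0.002, -0.14]
force: [-7.3, 2.7, 9.3]
grip_width: 0.0403
```

Call:
move_arm --moves "0.5 0 0 0; 1 0 0 0; 1.5 0 0 0; 2 0 0 0; 2.5 0 0 0; 3 0 0 0; 3 0 0 0; 3 0 0 0; 3 0 0 0; 3 0 0 0"

```text
clock: 14.27
position: [0.5733, -0.022, 0.0161]
tool_rot: [3.141, 0.005, -0.14]
force: [-15.9, 3.7, 15.8]
grip_width: 0.04
```

```bash
sed -i 's/("top",b)):/):/; s/(("scene",a),)/[("scene",a)]/' jaw.py; sed -i 's/for n,p in(("scene",a),):/for n,p in [("scene",a)]:/' jaw.py; python3 jaw.py j6
```

```text
14.6167 [ 0.57334368 -0.02195253  0.01609245] [ 3.14094962  0.0048781  -0.13985293] [-15.82236943   3.65619763  14.71556342]
scene -0.02 10 [0.0373 0.038  0.0398]
scene -0.01 11 [0.0409 0.0416 0.0436]
scene 0.0 9 [0.0444 0.0454 0.0458]
scene 0.008 23 [0.0223 0.0457 0.0477]
```

View pics/j6.png

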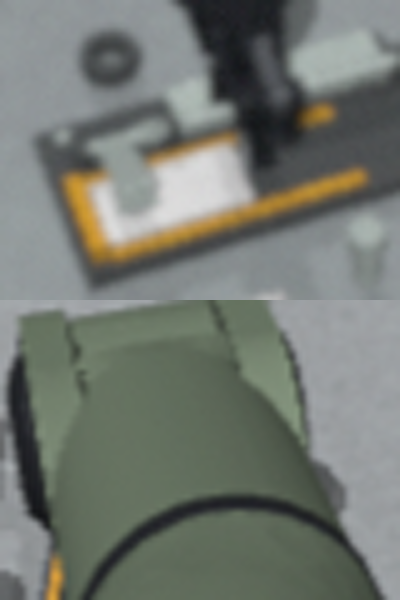

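The coupon is against the stop at about (95,215) in the upper tile, and the push force rose to 16 N without further travel. I'll back off with the paddle still held, then lift.

Call:
move_arm --moves "-2 0 0 0; -4 0 0 0; -6 0 0 0; -8 0 0 0; -8 0 -2 0; -8 0 -5 0; -8 0 -8 0; -8 0 -12 0; -8 0 -20 0; -8 0 -30 0"

```text
clock: 15.45
position: [0.5676, -0.0212, 0.0467]
tool_rot: [3.141, 0.001, -0.14]
force: [-1.0, -0.7, 0.5]
grip_width: 0.0395
```

Call:
move_arm --moves "0 0 -20 0; 0 0 -50 0; -20 0 -80 0; -50 0 -100 0; -80 0 -120 0; -110 0 -130 0; -130 20 -140 0; -130 60 -150 0; -130 100 -150 0; -130 130 -150 0"

```text
clock: 16.28
position: [0.4204, -0.1343, 0.198]
tool_rot: [3.141, -0.002, -0.141]
force: [0.7, -0.5, 0.8]
grip_width: 0.0397
```

Call:
move_arm --moves "0 30 0 0; 0 60 0 0; 0 90 0 0; 0 120 0 0; 0 150 0 0; 0 170 0 0; 0 180 0 0; 0 180 0 0; 0 180 0 0; 0 180 0 0"

```text
clock: 17.12
position: [0.3962, -0.3088, 0.1966]
tool_rot: [-3.141, -0.0, -0.139]
force: [0.7, -0.0, 0.8]
grip_width: 0.04
```

```bash
python3 - <<'E'
from fit import *
b=seg("top",3);a=seg("scene",2)
cv2.imwrite("pics/end.png",np.vstack([cv2.resize(x,(400,300),interpolation=cv2.INTER_CUBIC) for x in(a["frame"][185:245,190:270,::-1],b["frame"][140:220,220:320,::-1])]))
o=bot.observe();print(o["clock"],o["position"],o["force"])
E
```

```text
17.3667 [ 0.39612138 -0.30942829  0.1964138 ] [ 0.74269545 -0.41977272  0.72814475]
```

View pics/end.png

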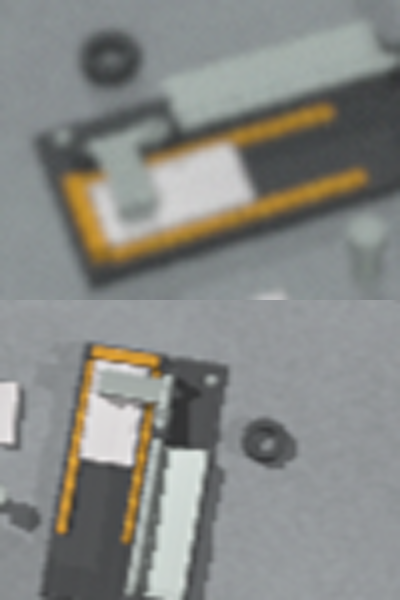

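```bash
python3 - <<'E'
from fit import *
p=seg("top",3)
g=p["frame"].astype(int); c,s=np.cos(-.14),np.sin(-.14)
def px(l,z):
    P=np.array([.592+l[0]*c-l[1]*s,.0005+l[0]*s+l[1]*c,z])
    R=Rotation.from_euler("xyz",p["attitude"]).as_matrix();q=R.T@(P-p["eye"]);K=p["K"]
    return K[0][2]+K[0][0]*q[0]/-q[2],K[1][2]-K[1][1]*q[1]/-q[2]
for r in(range(-16,6,2),range(66,90,2)):
  for x in r:
    m=np.array([[px((x/1000,y/1000),.022)] for y in range(-10,19,2)],np.float32) if x<10 else np.array([[px((x/1000,y/1000),.022)] for y in range(-12,13,4)],np.float32)
    print(x,cv2.remap(p["frame"],m,None,cv2.INTER_LINEAR).mean((0,1)).round())
print([np.round(r["at"],1).tolist()+np.round(world(p,r["at"]),4).tolist() for r in bot.pinpoint(p,"coupon")[:2]])
E
```

```text
-16 [79. 80. 81.]
-14 [79. 79. 80.]
-12 [77. 77. 78.]
-10 [79. 79. 79.]
-8 [99. 97. 98.]
-6 [146. 144. 144.]
-4 [199. 196. 196.]
-2 [221. 218. 218.]
0 [221. 218. 218.]
2 [220. 218. 218.]
4 [220. 217. 217.]
66 [179. 183. 181.]
68 [199. 201. 200.]
70 [212. 210. 211.]
72 [203. 196. 194.]
74 [172. 152. 130.]
76 [181. 140.  76.]
78 [208. 153.  55.]
80 [212. 155.  54.]
82 [205. 152.  62.]
84 [182. 142.  80.]
86 [142. 128. 109.]
88 [138. 139. 139.]
[[246.5, 169.4, 0.6261, 0.0011, 0.023], [302.3, 233.5, 0.4423, -0.1665, 0.0058]]
```

The rear edge measures at jig x of about -5.8 mm (-5 is fully home), and white runs straight into brass at about 74 mm. The coupon is home, so I'm handing in.

```bash
python3 -c "
from workcell import bot
print(bot.job_done()); print(bot.observe()['clock'])"
```

```text
the job is handed in; nothing more can be done
None
the job is handed in; nothing more can be done
```

The coupon is loaded: it sits against the end stop in the large jig, and the clip has closed on top of it. I handed the job in at about 17.5 s of the 38 s allowed; no verdict was reported.

**What I did:** I picked the large jig with the white coupon over the two smaller empty jigs, the black plate and the short offcut. One fingertip held the paddle down with about 9 N and the other pushed the coupon until the push force rose to 16 N and travel stopped. I then backed off 8 mm with the paddle still held, lifted so the clip closed, and moved clear.

**Last checks:**
- **Coupon position:** its rear edge measured at jig x ≈ -6 mm, where fully home is -5 mm. No gap shows at the stop, and it looks square in the lane.
- **Jaw:** it rests on the coupon in both views. The clip angle and the jaw's pressing force could not be read directly.
- **Bystanders:** the collar, gauge and spare look unmoved where they show in the crops. I didn't check the wrench, brush, cup and tin again; the arm didn't go near them.

**What disagreed:**
- **Paddle force:** the first press built up 22 N vertical and 14 N sideways. I relieved it by raising the tool 1.5 mm and shifting it 2.5 mm sideways.
- **Camera views:** the two views differed by about 3 mm on the coupon's starting position.

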